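# Check the insulator forks with the blade gauge

### The arm

A 6-joint arm with a two-finger parallel gripper is mounted at the origin on the work surface. World frame = base frame: x ahead of the robot, y to its left, z up, the work surface at z = 0. Lengths are in m, angles in rad, forces in N, time in s.
With the tool pointing down it reaches from about 0.25 to 0.775 m from the base axis. Payload 4 kg.
Tool frame: the origin (TCP) lies at the centre of the arm's flange, where the gripper is bolted on; the fingertips stand 199 mm ahead of it and the grasp point (between the pads) lies 180 mm ahead of it (robot.tcp_to_tips is the distance from the TCP to the fingertips, in m); z points along the fingers, y is the line along which they close (so a half turn about z gives the same grasp; the last joint's range is limited). The gripper opens to 94 mm and grips with 3 to 60 N. Pads are 16 mm wide; open, the fingers measure 119 mm over their backs; the gripper's body (75 mm by 177 mm) begins 78 mm behind the grasp point.
Start: joints at [-1.439, 0.087, 1.371, -0, 1.684, -0.103], TCP at [0.128, -0.535, 0.405] pointing down, gripper open.
Joint ranges: [-3.1, 3.1], [-0.76, 2.03], [0.27, 2.55], [-1.08, 4.22], [0.17, 2.65], [-2.57, 2.57]. Speed limits (rad/s): [2.79, 2.79, 3.14, 3.14, 3.14, 3.14].

### API

Orientations are given as [roll, pitch, yaw] about the fixed x, y, z axes, in that order (R = Rz(yaw) Ry(pitch) Rx(roll)).
In Python, from bench import telemetry, snapshot, ticket, robot gives the robot as it stands.
- The arm moves only by the tool apply_moves, never from a script. Its argument "moves" is a list that holds one entry, the list of rows, each a list of 5 numbers: the shift along the tool's x, y, z in units of 50 mm (1.0 is 50 mm), then the turn about the tool's z in units of 10 degrees (1.0 is 10 degrees), then the closure, from 0 (fully open) to 1 (shut). A call has 1 to 10 rows; each row is the pose to reach, as a shift and turn from the pose commanded when the call began, along the tool's axes at that moment; what a row does not reach only later rows make up. A row lasts 1/8 s, in which the tool goes at most 62.5 mm and 10.7 degrees, less where a joint would pass 70% of its speed; a pose out of reach is approached as far as the arm can. A call with a gripper value outside its range is refused whole. The fingers move at their own pace and stop on an object; the grip force is fixed at half the most. Time passes only in rows, so rows that repeat a pose let the fingers close. It gives the time, the measured TCP pose, the force, the opening and the grip force at its end, in the units of the state.
- telemetry.get_obs(): the state, without advancing time (a new reading comes with each control period).
- snapshot(name): name is "scene" or "side" or "wrist"; returns a dict with "image" (384x512x3 uint8, red, green, blue), "fovy" (degrees; the focal length in pixels is half the picture's height over the tangent of half this angle, whatever the lens; pixels are square), "cx", "cy" (the principal point, pixels), "R" (3x3) and "t" (3): a world point X has camera coordinates R X + t. Camera axes: x right, y down, z forward; pixel columns grow to the right and rows downward; lengths in m; the calibration is good to about 2 mm. A picture is of the moment at which its call begins. There is no depth.
- ticket.close_job(): hands the job in; it is judged then, once.
The state is a dict: "time": time; "joint_positions": joint angles; "qvel": joint speeds; "joint_torque": joint torques, N m; "tool_pos": TCP position; "ee_rot": TCP orientation; "wrist_force": force on the tool from outside, world axes, zero at the start; "wrist_torque": the same for the moment, N m; "width": finger opening in m; "finger_force": force on a finger pad.
Only numpy, scipy, OpenCV 4.12 (cv2) and the standard library are available. Lean on these libraries where they do the work, as an engineer would, in place of code of your own. Each camera call takes 0.05 s, during which the arm holds its last target. There are 200 camera calls.

### The job

Two line insulators are bolted upright on the bench, each with a steel fork on top; one fork is bent too narrow. Take the flat-bladed gauge out of its wooden block, slide its blade down into the fork whose gap it fits, about in the middle of the fork, keeping hold until the stop plate rests on the fork's two ears, then let go and leave it standing there. Leave the round gauge in its own block.

Things in the scene. Friction and masses are not known exactly. Their poses are not given: they have to be found in the camera images.
- gauge_handle (a point): Flat gauge, loose, 160 g, upright in a slotted wooden block 56 mm high. Point: middle of its black handle, 34 x 22 x 50 mm (x, y, z; z up). Below: steel stop plate 40 x 60 x 6 mm (x, y, z), underside 31 mm below the point, now on the block; then the blade, 30 mm wide (x), 8 mm thick (y), tip 76 mm below the point, in the block: lift it straight up over 50 mm. A half turn changes nothing.
- good_fork_mouth (a point): Fork that the blade fits, on a fixed grey insulator 94 mm across. Two steel ears, 40 mm long (x), 14 mm thick, leave a gap of 20 mm across y, 50 mm deep, bevelled to 32 mm at the mouth. Point: middle of the gap, level with the ears' tops, 125 mm above the bench; z up. Blade enters along -z, its width along x; with the stop plate on the ears the gauge's point is 31 mm above this one.
- bent_fork_mouth (a point): The other fork, on a like fixed insulator: its ears are bent in to a gap of 5 mm (11 mm at the bevelled mouth), so the blade jams. Point: middle of the gap, level with the ears' tops, 125 mm above the bench; axes as for the other fork.
- plug_handle (a point): Round plug gauge, loose, in its own like block; to be left alone. As tall as the flat one, but with a round black handle 26 mm across, a round plate 50 mm across and a round pin 24 mm across. Point: middle of its handle; z up.

How it is judged:
On the way:
1. the held blade is slid at least 20 mm down into the gap of the fork that it fits (z of gauge_handle in the frame of good_fork_mouth below 0.056 m and horizontal distance between gauge_handle and good_fork_mouth below 0.02 m and contact force between the fingers and gauge above 1 N), for 0.1 s.
At the end, for the whole second after the job is handed in: The flat gauge stands released and at rest in the fork that it fits: blade fully down, stop plate on the ears within 6 mm, handle within 20 mm of the fork's middle seen from above and within 10 degrees of upright; the round gauge is still in its block (moved less than 30 mm) (z of gauge_handle in the frame of good_fork_mouth between 0.02 and 0.037 m and horizontal distance between gauge_handle and good_fork_mouth below 0.02 m and angle between gauge_handle's own z axis and vertical below 0.18 rad and linear speed of gauge below 0.02 m/s and contact force between the fingers and gauge below 0.1 N and distance of plug_handle from where it was at the start of the episode below 0.03 m); the robot touches nothing.
It fails at once if the round gauge is pulled out of its block or knocked over (distance of plug_handle from where it was at the start of the episode above 0.03 m).
It also fails if it takes over 42 s, if anything falls off the work surface, if the arm or the gripper's body presses on something with over 40 N, if the wrist force passes 120 N, or if a joint passes its speed limit or range.

## Working session

There is one attempt and no reset: what is moved stays moved. The work goes in short steps, Python scripts to look and compute and a tool call to move; the robot and the scene stay as the last step left them, time stands still between calls to the robot, and variables do not carry over. Pictures are saved under pics/ and viewed, at most 10 in all, crops included, and the job is handed in when it is done.

Besides the shell and the picture viewer there is one more tool, called after ">>>" as name(argument=value, ...) on one line, values as JSON. apply_moves: Moves the arm, as the interface text tells. Its arguments: {"type":"object","properties":{"moves":{"type":"array","items":{"type":"array","items":{"type":"array","items":{"type":"number"}}}}},"required":["moves"]}

```bash
mkdir -p pics; cat > h.py <<'E'
import numpy as np, cv2
from bench import telemetry, snapshot, ticket, robot
def shot(name,f):
    s=snapshot(name); cv2.imwrite(f,s["image"][:,:,::-1]); np.savez(f[:-4],**s); return s
def ray(s,u,v):
    f=384/2/np.tan(np.radians(float(s["fovy"]))/2)
    R=np.array(s["R"]);t=np.array(s["t"])
    d=R.T@np.array([(u-s["cx"])/f,(v-s["cy"])/f,1]); return -R.T@t,d
def onz(s,u,v,z):
    o,d=ray(s,u,v); return o+d*(z-o[2])/d[2]
def proj(s,X):
    f=384/2/np.tan(np.radians(float(s["fovy"]))/2)
    c=np.array(s["R"])@X+s["t"]; return c[:2]/c[2]*f+[s["cx"],s["cy"]]
E
python3 - <<'E'
from h import *
for n in["scene","side","wrist"]:
    s=shot(n,f"pics/{n}0.png"); o,d=ray(s,256,192); print(n,o,d,s["fovy"],s["cx"],s["cy"])
o=telemetry.get_obs();print(o)
a=[cv2.imread(f"pics/{n}0.png") for n in["scene","side"]]
E
```

```text
scene [ 0.86751244 -0.03917704  0.75255265] [-0.45908042  0.0601798  -0.88639522] 55.45019782580715 257.6626649976527 189.36036769071274
side [ 0.24136846 -0.42245212  0.6257797 ] [ 0.39159003  0.59023645 -0.70622743] 46.442711706695945 256.6292903696411 182.2259079456525
wrist [ 0.20849341 -0.51661331  0.38295138] [-0.28316842 -0.04729389 -0.9580803 ] 68.83630932026283 260.81247010120694 190.1418447490952
{'time': 0.15, 'joint_positions': array([-1.43906710e+00,  8.78327513e-02,  1.37188842e+00, -1.46731073e-05,
        1.68359528e+00, -1.03071728e-01]), 'qvel': array([ 0.00200558, -0.00233932, -0.00537218, -0.00035656,  0.00032773,
        0.00066746]), 'joint_torque': array([ 1.25513117e-03, -3.40644658e+01, -3.02791536e+01,  7.17811519e-02,
        3.05122614e-02, -1.22529564e-04]), 'tool_pos': array([ 0.12795609, -0.53483426,  0.40375626]), 'ee_rot': array([-3.13987650e+00, -1.62855141e-04,  2.34799174e-01]), 'wrist_force': array([ 0.37392631, -0.17865551, -0.23525561]), 'wrist_torque': array([0.01897652, 0.02065424, 0.0383312 ]), 'finger_force': 0.0, 'width': 0.09396173978706142}
```

View pics/scene0.png

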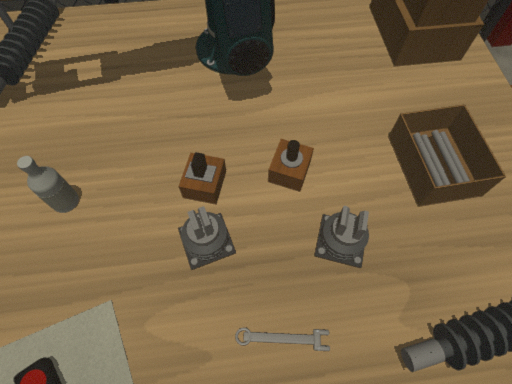

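View pics/side0.png

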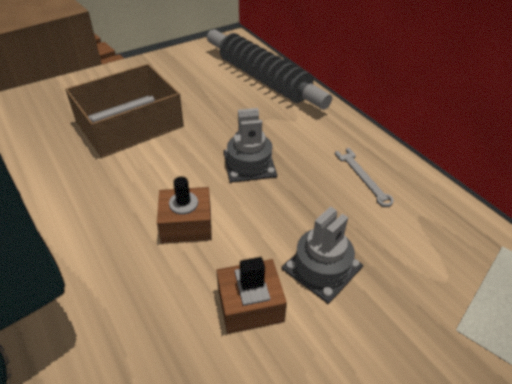

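The flat gauge is at about (200,170) in the scene view and the round one at (292,155). The narrow fork is at (204,225) and the wide, good fork at (350,222). I'll enlarge these areas to get exact pixel positions.

```bash
python3 - <<'E'
from h import *
a=cv2.imread("pics/scene0.png");b=cv2.imread("pics/side0.png")
def c(im,x,y,w=64,h=48):
    return cv2.resize(im[y:y+h,x:x+w],(400,300),interpolation=cv2.INTER_CUBIC)
cv2.imwrite("pics/crop1.png",np.vstack([np.hstack([c(a,172,148),c(a,312,196)]),np.hstack([c(b,220,255),c(b,218,100)])]))
E
```

```text
(no output)
```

View pics/crop1.png

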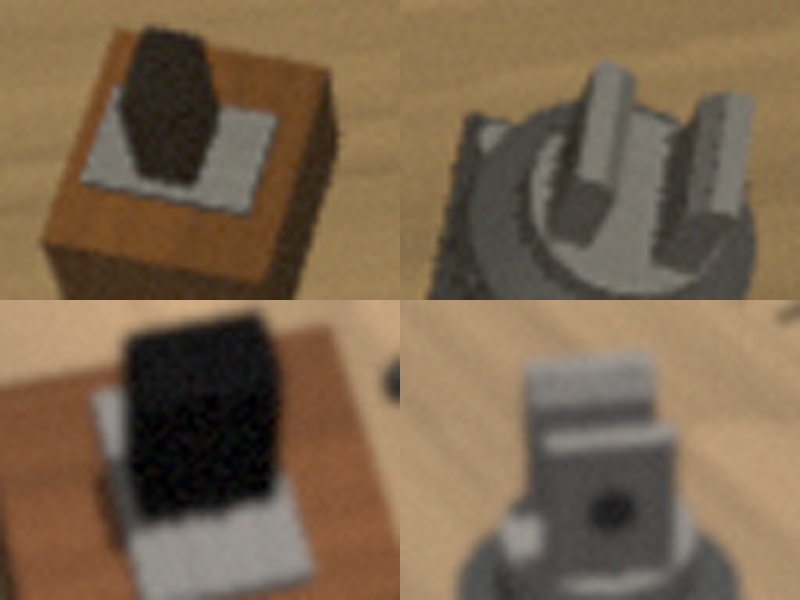

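Crop 1 shows the plate's corners and the ears' outer top edges clearly. I'll cast those rays.

```bash
python3 - <<'E'
from h import *
s=dict(np.load("pics/scene0.npz"));d=dict(np.load("pics/side0.npz"))
P=np.array([onz(s,172+u/6.25,148+v/6.25,.062) for u,v in[(112,88),(277,115),(248,213),(82,183)]])
print(P.round(4),P.mean(0));e=lambda a,b:(np.linalg.norm(a-b).round(4),np.degrees(np.arctan2(*(b-a)[[1,0]])).round(1))
print([e(P[i],P[(i+1)%4]) for i in range(4)])
F=np.array([onz(s,312+(u-400)/6.25,196+v/6.25,.125) for u,v in[(597,64),(752,96),(737,219),(580,181)]])
print(F.round(4),F.mean(0));print([e(F[i],F[(i+1)%4]) for i in range(4)])
# side: ears tops: back ear top corners, front ear top outer corners
F2=np.array([onz(d,218+(u-400)/6.25,100+(v-300)/6.25,.125) for u,v in[(525,360),(650,352),(675,433),(543,445)]])
print(F2.round(4),F2.mean(0));print([e(F2[i],F2[(i+1)%4]) for i in range(4)])
for X in (P.mean(0),F.mean(0)):print(proj(d,X))
# round gauge approx
print(onz(s,292,158,.062))
E
```

```text
[[ 0.4167 -0.1287  0.062 ]
 [ 0.4354 -0.0713  0.062 ]
 [ 0.4738 -0.0843  0.062 ]
 [ 0.4545 -0.1407  0.062 ]] [ 0.44509813 -0.10624476  0.062     ]
[(np.float64(0.0604), np.float64(72.0)), (np.float64(0.0405), np.float64(-18.7)), (np.float64(0.0596), np.float64(-108.8)), (np.float64(0.0397), np.float64(162.4))]
[[0.5938 0.1646 0.125 ]
 [0.6102 0.2086 0.125 ]
 [0.6483 0.1935 0.125 ]
 [0.6306 0.1505 0.125 ]] [0.6207324 0.1793122 0.125    ]
[(np.float64(0.0469), np.float64(69.6)), (np.float64(0.041), np.float64(-21.7)), (np.float64(0.0465), np.float64(-112.3)), (np.float64(0.0395), np.float64(159.0))]
[[0.6125 0.206  0.125 ]
 [0.6481 0.1892 0.125 ]
 [0.6312 0.1493 0.125 ]
 [0.594  0.165  0.125 ]] [0.62144933 0.17739428 0.125     ]
[(np.float64(0.0394), np.float64(-25.2)), (np.float64(0.0434), np.float64(-112.9)), (np.float64(0.0403), np.float64(157.0)), (np.float64(0.045), np.float64(65.8))]
[250.83613334 282.39701123]
[248.86982398 115.09520771]
[0.43466895 0.09880203 0.062     ]
```

```bash
cat >> h.py <<'E'
from scipy.spatial.transform import Rotation as Ro
def to(X,yawdeg):
    o=telemetry.get_obs(); R=Ro.from_euler("xyz",o["ee_rot"])
    d=R.inv().apply(np.array(X)-o["tool_pos"])/.05
    t=-(yawdeg-np.degrees(o["ee_rot"][2]))/10
    print("time",o["time"],"units",d.round(3),"turn",round(t,3))
E
python3 -c "
from h import *
to([.445,-.1062,.36],-18.3);to([.445,-.1062,.27],-18.3)"
```

```text
time 0.15 units [ 8.161 -6.861  0.888] turn 3.175
time 0.15 units [ 8.161 -6.858  2.688] turn 3.175
```

>>> apply_moves(moves=[[[8.16,-6.86,0.3,3.18,0],[8.16,-6.86,0.3,3.18,0],[8.16,-6.86,0.3,3.18,0],[8.16,-6.86,0.3,3.18,0],[8.16,-6.86,0.3,3.18,0],[8.16,-6.86,0.3,3.18,0],[8.16,-6.86,0.3,3.18,0],[8.16,-6.86,0.3,3.18,0],[8.16,-6.86,0.3,3.18,0],[8.16,-6.86,0.3,3.18,0]]])

```text
time: 1.4
tool_pos: [0.4458, -0.1043, 0.389]
ee_rot: [-3.141, 0.001, -0.315]
wrist_force: [-0.7, -0.5, -0.4]
width: 0.094
finger_force: 0.0
```

```bash
python3 -c "
from h import *
to([.445,-.1062,.27],-18.3)
s=shot('wrist','pics/w1.png'); print(proj(s,np.array([.445,-.1062,.112])))
o=telemetry.get_obs();print(o['tool_pos'],o['ee_rot'],o['joint_positions'])"
```

```text
time 1.4 units [-1.00e-03  4.10e-02  2.38e+00] turn 0.024
[262.62266675 198.07994971]
[ 0.4452019  -0.1055674   0.38914503] [ 3.14090614e+00  1.33373090e-03 -3.17373319e-01] [-3.56597060e-01 -1.16731709e-01  1.60264636e+00 -7.41038527e-04
  1.65698376e+00  1.53150882e+00]
```

View pics/w1.png

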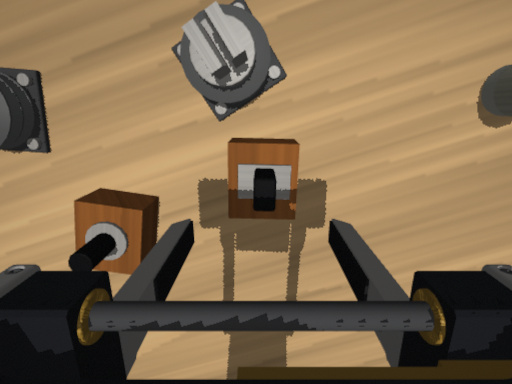

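The wrist view shows the handle at (264,190), centred between the fingers and aligned with them. I'll descend and grip.

>>> apply_moves(moves=[[[0,0,0.8,0,0],[0,0,1.6,0,0],[0,0,2.2,0,0],[0,0,2.36,0,0],[0,0,2.36,0,0],[0,0,2.36,0,1],[0,0,2.36,0,1],[0,0,2.36,0,1],[0,0,2.36,0,1],[0,0,2.36,0,1]]])

```text
time: 2.7
tool_pos: [0.445, -0.1063, 0.2717]
ee_rot: [3.141, -0.0, -0.32]
wrist_force: [-0.1, 1.6, -0.6]
width: 0.0471
finger_force: 0.0
```

>>> apply_moves(moves=[[[0,0,0,0,1],[0,0,0,0,1]]])

```text
time: 2.95
tool_pos: [0.445, -0.1064, 0.2716]
ee_rot: [3.142, 0.0, -0.32]
wrist_force: [-0.5, -0.2, 0.1]
width: 0.0272
finger_force: 0.0
```

>>> apply_moves(moves=[[[0,0,0,0,1],[0,0,0,0,1],[0,0,0,0,1],[0,0,0,0,1]]])

```text
time: 3.45
tool_pos: [0.445, -0.1064, 0.2716]
ee_rot: [3.141, -0.0, -0.32]
wrist_force: [-0.1, 0.1, 0.6]
width: 0.0221
finger_force: 30.0
```

>>> apply_moves(moves=[[[0,0,-0.3,0,1],[0,0,-0.7,0,1],[0,0,-1.2,0,1],[0,0,-1.8,0,1],[0,0,-2.4,0,1],[0,0,-2.8,0,1],[0,0,-2.8,0,1]]])

```text
time: 4.32
tool_pos: [0.4451, -0.1064, 0.4143]
ee_rot: [3.141, -0.005, -0.32]
wrist_force: [0.4, 0.2, -1.3]
width: 0.0216
finger_force: 30.0
```

```bash
python3 -c "
from h import *
to([.621,.1784,.41],-22.3)
"
```

```text
time 4.325 units [ 1.547 -6.513  0.093] turn 0.396
```

>>> apply_moves(moves=[[[0.2,-0.7,0,0.4,1],[0.4,-1.7,0,0.4,1],[0.7,-2.8,0,0.4,1],[0.9,-3.9,0,0.4,1],[1.2,-5.0,0,0.4,1],[1.4,-5.9,0,0.4,1],[1.55,-6.4,0,0.4,1],[1.55,-6.51,0,0.4,1],[1.55,-6.51,0,0.4,1],[1.55,-6.51,0,0.4,1]]])

```text
time: 5.58
tool_pos: [0.6206, 0.1772, 0.4117]
ee_rot: [3.141, 0.0, -0.391]
wrist_force: [-0.1, 0.6, -1.2]
width: 0.0217
finger_force: 30.0
```

```bash
python3 -c "
from h import *
to([.621,.1784,.341],-22.3)
s=shot('scene','pics/s2.png');d=shot('side','pics/d2.png')
def c(im,x,y,w,h): return cv2.resize(im[y:y+h,x:x+w],(400,600),interpolation=cv2.INTER_CUBIC)
a=cv2.imread('pics/s2.png');b=cv2.imread('pics/d2.png')
cv2.imwrite('pics/c2.png',np.hstack([c(a,310,150,80,120),c(b,210,50,80,120)]))
"
```

```text
time 5.575 units [-1.000e-03 -2.700e-02  1.415e+00] turn -0.011
```

View pics/c2.png

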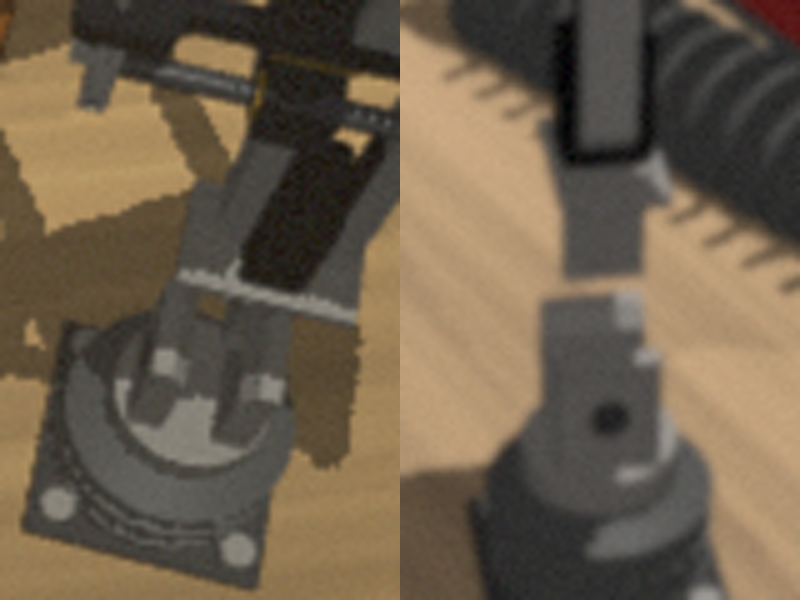

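The blade sits upright and centred above the wide fork in both views (side crop: blade middle at about 602, ears at about 600). I'll lower it.

>>> apply_moves(moves=[[[0,-0.03,0.15,0,1],[0,-0.03,0.3,0,1],[0,-0.03,0.45,0,1],[0,-0.03,0.6,0,1],[0,-0.03,0.75,0,1],[0,-0.03,0.9,0,1],[0,-0.03,1.05,0,1],[0,-0.03,1.1,0,1]]])

```text
time: 6.68
tool_pos: [0.6215, 0.1795, 0.3558]
ee_rot: [3.141, 0.001, -0.39]
wrist_force: [0.9, -1.0, -1.6]
width: 0.0219
finger_force: 30.0
```

Free so far, so I'll go the last 15 mm until it touches.

>>> apply_moves(moves=[[[0,0,0.1,0,1],[0,0,0.18,0,1],[0,0,0.24,0,1],[0,0,0.28,0,1],[0,0,0.3,0,1],[0,0,0.3,0,1]]])

```text
time: 7.42
tool_pos: [0.6216, 0.1795, 0.3417]
ee_rot: [3.142, -0.0, -0.39]
wrist_force: [-0.4, 0.9, -1.6]
width: 0.0221
finger_force: 30.0
```

>>> apply_moves(moves=[[[0,0,0.02,0,1],[0,0,0.04,0,1],[0,0,0.06,0,1],[0,0,0.06,0,1]]])

```text
time: 7.92
tool_pos: [0.6214, 0.1795, 0.3407]
ee_rot: [-3.141, -0.002, -0.39]
wrist_force: [-1.7, 0.2, 5.1]
width: 0.0218
finger_force: 30.0
```

It touched at the expected height, with the wrist force up to 5 N. I'll check with a picture, then release.

>>> apply_moves(moves=[[[0,0,0,0,0.6],[0,0,0,0,0.4],[0,0,0,0,0.2],[0,0,0,0,0],[0,0,0,0,0],[0,0,0,0,0],[0,0,0,0,0],[0,0,0,0,0]]])

```text
time: 8.93
tool_pos: [0.6216, 0.1795, 0.3387]
ee_rot: [3.142, -0.0, -0.39]
wrist_force: [0.6, -0.5, 0.1]
width: 0.094
finger_force: 0.0
```

>>> apply_moves(moves=[[[0,0,-0.2,0,0],[0,0,-0.6,0,0],[0,0,-1.1,0,0],[0,0,-1.7,0,0],[0,0,-2.2,0,0],[0,0,-2.5,0,0],[0,0,-2.5,0,0],[0,0,-2.5,0,0]]])

```text
time: 9.93
tool_pos: [0.6216, 0.1795, 0.4623]
ee_rot: [3.14, 0.002, -0.39]
wrist_force: [0.1, 0.2, -0.2]
width: 0.0943
finger_force: 0.0
```

```bash
python3 -c "
from h import *
s=shot('scene','pics/s3.png');d=shot('side','pics/d3.png')
def c(im,x,y,w,h): return cv2.resize(im[y:y+h,x:x+w],(400,600),interpolation=cv2.INTER_CUBIC)
a=cv2.imread('pics/s3.png');b=cv2.imread('pics/d3.png')
cv2.imwrite('pics/c3.png',np.hstack([c(a,310,150,80,120),c(b,210,50,80,120)]))
X=np.array([.621,.1784,.181]);print((proj(s,X)-[310,150])*5,(proj(d,X)-[210,50])*5+[400,0])
"
```

```text
[259.41998644 277.80369794] [596.69972256 200.30630849]
```

View pics/c3.png

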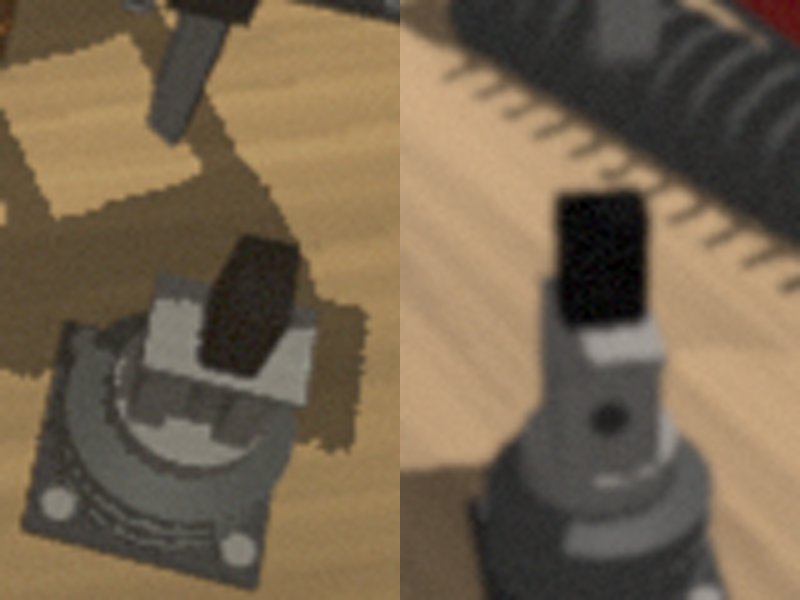

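The gauge stands upright in the good fork with its plate resting on the ears. The handle top is at about (262,265) in the scene crop and (600,205) in the side crop, close to where I projected it. The gripper is clear.

```bash
python3 -c "
from h import *
print(ticket.close_job())"
```

```text
the job is handed in; nothing more can be done
None
```

The flat gauge is standing released in the good fork with its stop plate on the ears, the arm never went near the round gauge, and the job was handed in after about 10 s (no verdict was returned).

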